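# Hold the parts washer's sprung hatch just below its balance point

## Task

The hatch spring of the parts washer needs adjusting. First swing the washer's service door wide open by its handle and leave it open, so that a workmate can reach the adjuster; then raise the sprung hatch past its balance point, ease it back down and finish while still holding it steady just below that point, where it would fall shut without you. Leave the things around the washer alone.

Things in the scene. Friction and masses are not known exactly. Their poses are not given: they have to be found in the camera images.
- washer: Bench-top parts washer: low stainless box fixed on the bench, 240 deep (its x) x 400 wide (y) x 142 mm high, turned by up to 0.22 rad from facing the robot. Origin: centre of its underside; x from its front to its back, y to its left (seen from the robot), z up. Left: a tank closed by the hatch, 222 mm wide. Right: a service bay with a fixed top and a small front door.
- door (a joint): Angle of the service door in rad: 0 shut, may start up to 0.25 ajar, stop at 1.7; wide open is about a right angle, at least 1.2. Upright steel plate 148 wide x 112 high x 12 mm, 0.5 kg, hinged at its right edge (seen from the robot); its free left edge swings out towards the robot. Stays where it is left (hinge friction 0.06 N m).
- door_handle (a point): Grip point on the door's handle: an upright round bar, diameter 11, 80 mm long plus round ends, its axis 35 mm in front of the door's face, 24 mm from the free edge, on two stems to the face near its ends. The point is on the bar's axis, 105 mm above the bench, 25 mm below the bar's top. Axes turn with the door: x into the door, y from its hinge to its free edge, z up.
- door_hinge (a point): Point on the door's upright hinge line at the height of the door's grip point (105 mm); it does not move as the door turns. At angle 0 the grip point lies 41 mm in front of it (washer -x) and 125 mm to its left (washer +y).
- hatch (a joint): Angle of the hatch in rad: 0 shut and level, grows as its front lip rises, stop at 1.25. A spring in the hinge helps against its weight (0.9 kg): below the balance point at 0.95 rad (54 degrees) it falls shut by itself, above it the spring swings it up to the stop. Lifting takes about 1 N at the bar. Just below the balance point means 0.05 to 0.20 rad under it, best about 0.83 rad.
- hatch_handle (a point): Middle of the hatch's pull bar: a level round bar, diameter 11, 120 mm long plus round ends, along the washer's y, on two stems 55 mm either side. Its axis is 42 mm in front of the hatch's lip, in the plate's mid-plane, 232 mm from the hinge line, 136 mm above the bench when shut, 325 mm at the balance point. Axes turn with the hatch: x from bar to hinge, y along the bar.
- hatch_hinge (a point): Middle of the hatch's level hinge line, at the hatch's rear edge, 136 mm above the bench; it does not move as the hatch turns. The hatch is a 12 mm steel plate, 190 mm from hinge to front lip.
- tub: Bystander: white lidded tub, 54 mm across, 55 mm high, standing on the top of the service bay. Origin: centre of its underside.
- spray: Bystander: spray can, 62 mm across, 190 mm high, standing left of the washer. Origin: centre of its underside.
- dish: Bystander: small metal bowl, 110 mm across, 35 mm high, right of the washer. Origin: centre of its underside.
- driver: Bystander: screwdriver lying on the bench, left in front of the washer. Origin: its underside, near its middle.

How it is judged:
By the outcome, as a careful person would: the job done as asked, in the order asked, and still so for the second after the job is handed in, while the arm keeps its last pose, push and grip.
It also fails if it takes over 59 s, if anything falls off the work surface, if the arm or the gripper's body presses on something with over 40 N, if the wrist force passes 120 N, or if a joint passes its speed limit or range.

## Robot

A 6-joint arm with a two-finger parallel gripper is mounted at the origin on the work surface. World frame = base frame: x ahead of the robot, y to its left, z up, the work surface at z = 0. Lengths are in mm, angles in rad, forces in N, time in s.
With the tool pointing down it reaches from about 350 to 1000 mm from the base axis. Payload 7.1 kg.
Tool frame: the origin (TCP) lies on the mounting face of the last link; the fingertips stand 173 mm ahead of it and the grasp point (between the pads) lies 155 mm ahead of it; z points along the fingers, y is the line along which they close (so a half turn about z gives the same grasp; the last joint's range is limited). The gripper opens to 85 mm and grips with 20 to 120 N. Pads are 22 mm wide; open, the fingers measure 114 mm over their backs; the gripper's body (76 mm by 85 mm) begins 54 mm behind the grasp point. The pads swing forward as they close: fully open they stand 13 mm farther back than shut.
Start: joints at [-1.268, 0.423, 1.63, -0, 1.089, -0.019], TCP at [197.689, -592.896, 404.719] pointing down, gripper open.
Joint ranges: [-3, 3], [-0.9, 2.11], [0.09, 2.58], [-1.31, 4.45], [0.11, 2.69], [-2.54, 2.54]. Speed limits (rad/s): [2.39, 2.39, 3.01, 3.14, 3.14, 3.14].

## Interface

Orientations are given as a 3x3 rotation matrix whose columns are the frame's x, y, z axes.
In Python, from workcell import status, imaging, robot gives the robot as it stands.
- The arm moves only by the tool carry_out, never from a script. Its argument "series" is a list that holds one entry, the list of rows, each a list of 7 numbers: the shift along the tool's x, y, z each as a share of 800 mm, from -1 to 1, then the turn, a rotation vector about the tool's x, y, z each as a share of 60 degrees, from -1 to 1, then the opening, from -1 (shut) to 1 (fully open). A call has 1 to 10 rows; each row is the pose to reach, as a shift and turn from the pose commanded when the call began, along the tool's axes at that moment; what a row does not reach only later rows make up. A row lasts 1/8 s, in which the tool goes at most 62.5 mm and 10.7 degrees, less where a joint would pass 70% of its speed; a pose out of reach is approached as far as the arm can. A call with a number of a shift or a turn outside -1 to 1 is refused whole. A call with a gripper value outside its range is refused whole. The fingers move at their own pace and stop on an object; "newtons" is the grip in N (left out, the last holds). Time passes only in rows, so rows that repeat a pose let the fingers close. It gives the time, the measured TCP pose, the force, the opening and the grip force at its end, in the units of the state.
- status.observe(): the state, without advancing time (a new reading comes with each control period).
- imaging.read_camera(name): name is "scene" or "top" or "wrist"; returns a dict with "image" (420x560x3 uint8, blue, green, red), "mtx" (3x3 intrinsics, pixels), "view" (4x4, takes a point from world to camera coordinates). Camera axes: x right, y down, z forward; pixel columns grow to the right and rows downward; lengths in mm; the calibration is good to about 2 mm. A picture is of the moment at which its call begins. There is no depth.
- robot.finish_job(): hands the job in; it is judged then, once.
The state is a dict: "clock": time; "joint_positions": joint angles; "qvel": joint speeds; "joint_torque": joint torques, N m; "eef_pos": TCP position; "orientation": TCP orientation; "contact_force": force on the tool from outside, world axes, zero at the start; "torque": the same for the moment, N m; "opening": finger opening in mm; "finger_force": force on a finger pad.
Only numpy, scipy, OpenCV 4.12 (cv2) and the standard library are available. Lean on these libraries where they do the work, as an engineer would, in place of code of your own. Each camera call takes 0.05 s, during which the arm holds its last target. There are 200 camera calls.

## Working session

There is one attempt and no reset: what is moved stays moved. The work goes in short steps, Python scripts to look and compute and a tool call to move; the robot and the scene stay as the last step left them, time stands still between calls to the robot, and variables do not carry over. Pictures are saved under pics/ and viewed, at most 10 in all, crops included, and the job is handed in when it is done.

Besides the shell and the picture viewer there is one more tool, called after "Request:" as a command line: name --argument value ..., lists and objects as JSON in quotes. carry_out: Moves the arm, as the interface text tells. Its arguments: {"type":"object","properties":{"series":{"type":"array"},"newtons":{"type":"number"}},"required":["series"]}

```bash
ls; mkdir -p pics; python3 - <<'E'
from workcell import status, imaging, robot
import cv2,json
s=status.observe();print({k:s[k] for k in('clock','eef_pos','orientation','opening','contact_force')})
for n in('scene','top'):
    r=imaging.read_camera(n);cv2.imwrite(f'pics/{n}1.png',r['image']);print(n,r['mtx'].tolist(),r['view'].tolist())
E
```

```text
pics
{'clock': 0.0, 'eef_pos': array([ 197.61209268, -592.63195029,  403.92447583]), 'orientation': array([[ 9.48670142e-01,  3.16266885e-01, -4.66987545e-04],
       [ 3.16267228e-01, -9.48668950e-01,  1.50462192e-03],
       [ 3.28455041e-05, -1.57508275e-03, -9.99998759e-01]]), 'opening': 85.08086475460169, 'contact_force': array([-0.07621225,  0.11326391, -0.16824124])}
scene [[446.16785922934514, 0.0, 279.5721624639666], [0.0, 446.16785922934514, 210.09320993593983], [0.0, 0.0, 1.0]] [[0.9873213293542226, -0.15841188345018914, -0.010112753530816618, -597.3264997245858], [-0.12664681886711085, -0.7477311024025691, -0.6518119220838784, 178.9186447169968], [0.09569313388667211, 0.6448285614654508, -0.7583132271333165, 1001.9019753536569], [0.0, 0.0, 0.0, 1.0]]
top [[425.1929187743045, 0.0, 276.00964384907513], [0.0, 425.1929187743045, 218.14739661185752], [0.0, 0.0, 1.0]] [[-0.009707251761684821, -0.9998514743786722, 0.014240731934537742, 19.760907632667276], [-0.9932784878594249, 0.007998781504384373, -0.11547235621628132, 615.8548947236802], [0.11534129710962115, -0.01526593191525546, -0.9932086067407137, 1082.6480254447715], [0.0, 0.0, 0.0, 1.0]]
```

View pics/scene1.png

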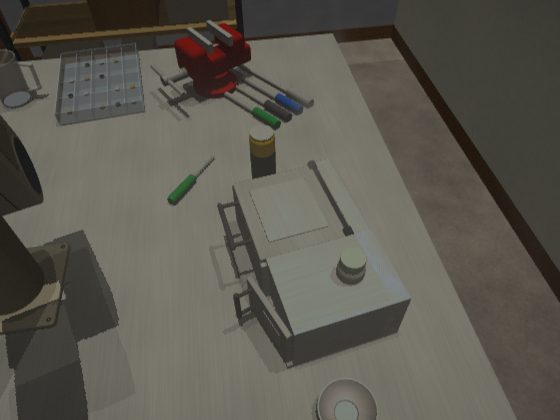

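View pics/top1.png

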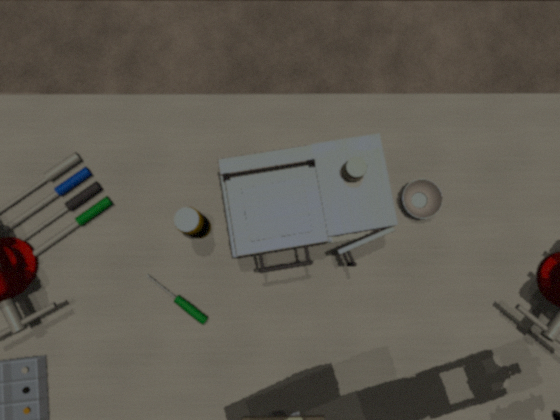

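The scene view shows the washer with the door slightly ajar (door handle near (240,305), hatch bar near (230,230)). In the top view the washer's top corners are at about (220,160), (380,136), (396,228) and (233,257), and the hatch bar runs from (257,267) to (312,265). I'll enlarge both.

```bash
python3 - <<'E'
import cv2
a=cv2.imread('pics/top1.png')[125:281,212:412]; a=cv2.convertScaleAbs(a,alpha=1.6)
cv2.imwrite('pics/top1c.png',cv2.resize(a,None,fx=3.8,fy=3.8,interpolation=cv2.INTER_CUBIC))
a=cv2.imread('pics/scene1.png')[155:365,210:420]; a=cv2.convertScaleAbs(a,alpha=1.4)
cv2.imwrite('pics/scene1c.png',cv2.resize(a,(600,600),interpolation=cv2.INTER_CUBIC))
E
```

```text
(no output)
```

View pics/top1c.png

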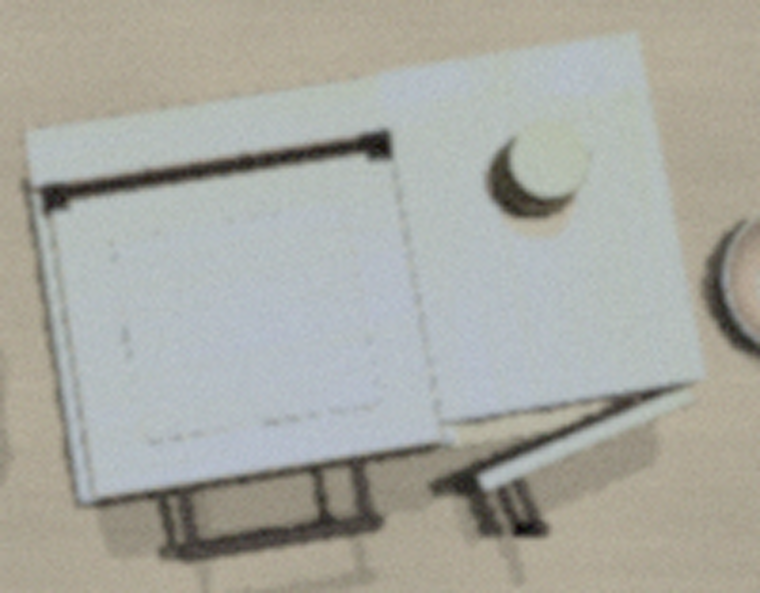

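View pics/scene1c.png

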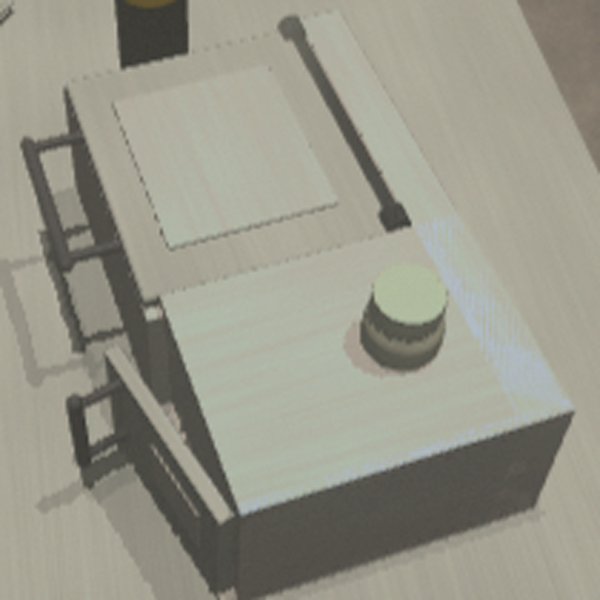

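Top crop: corners are (27,130), (640,33), (703,377), (80,503); hatch bar (165,551)–(380,523); door top edge (485,485)–(690,395). Scene crop: hatch bar (28,143)–(66,262); door handle (73,402)–(88,480); top corners (574,410), (238,516), (66,88). I'll fit the model to these.

```bash
cat > fit.py <<'E'
import numpy as np
from scipy.optimize import least_squares
from scipy.spatial.transform import Rotation as R
K={'scene':(446.168,279.572,210.093),'top':(425.193,276.01,218.147)}
V={'scene':np.array([[0.9873213293542226,-0.15841188345018914,-0.010112753530816618,-597.3264997245858],[-0.12664681886711085,-0.7477311024025691,-0.6518119220838784,178.9186447169968],[0.09569313388667211,0.6448285614654508,-0.7583132271333165,1001.9019753536569]]),
'top':np.array([[-0.009707251761684821,-0.9998514743786722,0.014240731934537742,19.760907632667276],[-0.9932784878594249,0.007998781504384373,-0.11547235621628132,615.8548947236802],[0.11534129710962115,-0.01526593191525546,-0.9932086067407137,1082.6480254447715]])}
def proj(c,p):
    q=V[c]@np.r_[p,1]; f,cx,cy=K[c]; return np.array([f*q[0]/q[2]+cx,f*q[1]/q[2]+cy])
off={'scene':(210,155,600/210),'top':(212,125,3.8)}
obs=[('top','BL',27,130),('top','BR',640,33),('top','FR',703,377),('top','FL',80,503),
('top','HL',165,553),('top','HR',380,523),('scene','HL',28,143),('scene','HR',66,262),
('scene','BR',574,410),('scene','FR',238,516),('scene','FL',66,88),
('scene','DT',74,401),('scene','DB',88,482),('top','DF',484,487)]
def rz(a): return R.from_euler('z',a).as_matrix()
def model(v):
    x,y,th,a,hx,hy,dx,dy=v
    w=lambda p: rz(th)@np.array(p,float)+[x,y,0]
    d=lambda u,l,z: w(rz(a)@np.array([u,l,0.])+[dx,dy,z])
    return dict(BL=w([120,200,142]),BR=w([120,-200,142]),FR=w([-120,-200,142]),FL=w([-120,200,142]),
    HL=w([hx,hy+63,136]),HR=w([hx,hy-63,136]),DT=d(-41,125,133),DB=d(-41,125,47),DF=d(-6,149,130),
    hatch=w([hx,hy,136]),grip=d(-41,125,105),hinge=w([dx,dy,105]))
def res(v):
    m=model(v); r=[]
    for c,n,u,w in obs:
        o=off[c]; r+=list(proj(c,m[n])-[o[0]+u/o[2],o[1]+w/o[2]])
    return np.r_[r,(v[4]+162)/20,(v[5]-85)/10,(v[6]+126)/4,(v[7]+196)/3]
s=least_squares(res,[600,-60,.15,.25,-162,85,-126,-196],loss='soft_l1')
if __name__=='__main__':
    print(s.x.round(3)); r=res(s.x)
    for (c,n,*_),q in zip(obs,r[:-4].reshape(-1,2)): print(c,n,q.round(1))
    m=model(s.x)
    for k in('hatch','grip','hinge'): print(k,m[k].round(1))
E
python3 fit.py
```

```text
[ 6.65754e+02 -6.15350e+01  1.67000e-01  1.95000e-01 -1.63277e+02
  8.65530e+01 -1.21890e+02 -1.97550e+02]
top BL [-1.6 -1.2]
top BR [-1.1 -3.2]
top FR [2.8 2.6]
top FL [ 0.8 -1.1]
top HL [2.9 0.2]
top HR [-1.2 -1.3]
scene HL [-1.2 -1.5]
scene HR [0.2 0.8]
scene BR [ 2.8 -0.4]
scene FR [-2.9  2.7]
scene FL [-1.5 -4.3]
scene DT [ 0.1 -0. ]
scene DB [-1.2 -6.8]
top DF [ 1.9 -0.1]
hatch [490.4  -3.3 136. ]
grip [ 495.7 -174.2  105. ]
hinge [ 578.3 -276.6  105. ]
```

```bash
sed -i "s/x,y,th,a,hx,hy,dx,dy=v/x,y,th,a,hx,hy,dx,dy,fx=v/; s/FR=w(\[-120,/FR=w([fx,/; s/(v\[6\]+126)\/4/(v[6]+114)\/6/; s/-126,-196\]/-114,-196,-101]/; s/DB=d(-41,125,47)/DB=d(-41,125,46)/" fit.py; python3 fit.py
python3 - <<'E'
from workcell import imaging
import cv2,sys
sys.path.insert(0,'.')
from fit import *
m=model(s.x)
out=[]
for n,o in(('top',(212,125)),('scene',(210,155))):
    a=cv2.imread(f'pics/{n}1.png'); k=2.6 if n=='top' else 2.0
    h,w=(156,200) if n=='top' else (210,200)
    k=3.9 if n=='top' else 2.8
    b=cv2.resize(cv2.convertScaleAbs(a[o[1]:o[1]+h,o[0]:o[0]+w],alpha=1.5),None,fx=k*.5 if n=='top' else k*.75,fy=k*.5 if n=='top' else k*.75,interpolation=cv2.INTER_CUBIC)
    k=k*.5 if n=='top' else k*.75
    for q in m: 
        u=(proj(n,m[q])-o)*k; cv2.circle(b,(int(u[0]),int(u[1])),2,(0,0,255),-1)
    out.append(b)
H=max(i.shape[0] for i in out)
import numpy as np
out=[cv2.copyMakeBorder(i,0,H-i.shape[0],0,0,cv2.BORDER_CONSTANT) for i in out]
o=np.hstack(out);print(o.shape);cv2.imwrite('pics/ov.png',cv2.resize(o,(796,int(o.shape[0]*796/o.shape[1]))))
E
```

```text
[ 6.61627e+02 -6.14400e+01  1.54000e-01  2.55000e-01 -1.60225e+02
  8.39830e+01 -1.09428e+02 -1.96968e+02 -1.06844e+02]
top BL [-1.2 -0.7]
top BR [-0.2 -0.6]
top FR [ 1.3 -0. ]
top FL [-0.  -0.3]
top HL [ 2.7 -0.1]
top HR [-1.3 -1. ]
scene HL [-0.8 -1.7]
scene HR [-0.2  0.8]
scene BR [-0.2  1. ]
scene FR [0.2 0.4]
scene FL [-2.4 -4.9]
scene DT [0.5 0. ]
scene DB [-0.8 -6.5]
top DF [1.6 0.3]
hatch [490.4  -3.  136. ]
grip [ 496.4 -174.5  105. ]
hinge [ 583.7 -272.9  105. ]
(441, 810, 3)
```

View pics/ov.png

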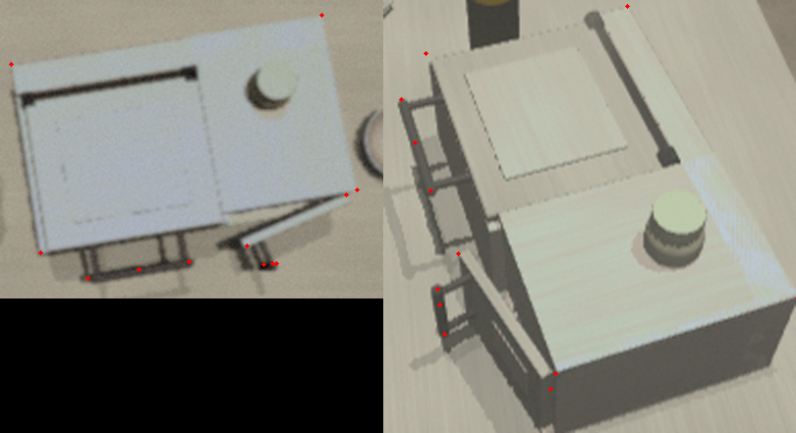

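The overlay fits well. I'll drop the two doubtful points and plan the approach to the door handle.

```bash
sed -i "s/,('scene','FL',66,88)//; s/('scene','DB',88,482),//; s/hy+63/hy+65.5/; s/hy-63/hy-65.5/" fit.py
cat > plan.py <<'E'
import numpy as np
from scipy.spatial.transform import Rotation as R
from workcell import status
def down(yaw,tilt=0):
    # tool y = -(door/bar y) rotated: yaw = angle of door y-direction axis; tilt: about tool x
    ty=-np.array([-np.sin(yaw),np.cos(yaw),0]); tz=np.array([0,0,-1.]); tx=np.cross(ty,tz)
    return np.c_[tx,ty,tz]@R.from_euler('x',tilt).as_matrix()
def rows(targets,start=None):
    """targets: list of (grasp point, R)"""
    if start is None:
        o=status.observe(); start=(np.array(o['eef_pos']),np.array(o['orientation']))
    p0,R0=start
    for g,Rt in targets:
        p=np.array(g)-155*Rt[:,2]
        print(np.r_[R0.T@(p-p0)/800,R.from_matrix(R0.T@Rt).as_rotvec()/np.deg2rad(60)].round(4).tolist())
E
python3 fit.py; python3 - <<'E'
from fit import *; from plan import *
m=model(s.x); a=s.x[2]+s.x[3]
rows([(m['grip']+[0,0,120],down(a))])
E
```

```text
[ 6.61059e+02 -6.10510e+01  1.54000e-01  2.33000e-01 -1.59522e+02
  8.48900e+01 -1.11676e+02 -1.96599e+02 -1.06279e+02]
top BL [-1.3 -0.4]
top BR [-0.4 -0.4]
top FR [1.1 0. ]
top FL [-0.2 -0. ]
top HL [1. 0.]
top HR [-0.8 -1.2]
scene HL [-1.1 -3. ]
scene HR [0.  1.2]
scene BR [-0.6  0.8]
scene FR [0.2 0.1]
scene DT [-0. -1.]
top DF [0.8 0.3]
hatch [490.4  -1.6 136. ]
grip [ 495.7 -172.2  105. ]
hinge [ 580.9 -272.5  105. ]
[0.5197, -0.3807, 0.0306, -0.0013, -0.0001, -0.0627]
```

Request:
carry_out --series '[[[0.52, -0.381, 0.03, 0, 0, -0.063, 1], [0.52, -0.381, 0.03, 0, 0, -0.063, 1], [0.52, -0.381, 0.03, 0, 0, -0.063, 1], [0.52, -0.381, 0.03, 0, 0, -0.063, 1], [0.52, -0.381, 0.03, 0, 0, -0.063, 1], [0.52, -0.381, 0.03, 0, 0, -0.063, 1], [0.52, -0.381, 0.03, 0, 0, -0.063, 1], [0.52, -0.381, 0.03, 0, 0, -0.063, 1], [0.52, -0.381, 0.03, 0, 0, -0.063, 1], [0.52, -0.381, 0.03, 0, 0, -0.063, 1]]]' --newtons 60

```text
clock: 1.35
eef_pos: [496.1, -171.5, 380.4]
orientation: [[0.925, 0.38, -0.001], [0.38, -0.925, 0.0], [-0.001, -0.0, -1.0]]
contact_force: [0.2, 0.5, 0.2]
opening: 85.4
finger_force: 0.0
```

```bash
python3 - <<'E'
from fit import *; from plan import *
from workcell import imaging
import cv2
r=imaging.read_camera('wrist'); o=status.observe(); print(o['clock'],o['eef_pos'],o['joint_positions'])
im=cv2.convertScaleAbs(r['image'],alpha=1.4); m=model(s.x)
np.savez('w1.npz',mtx=r['mtx'],view=r['view'])
for k in('DT','grip','DF','hinge','HL','HR','FR'):
    q=r['view'][:3]@np.r_[m[k],1]; u=r['mtx']@q/q[2]; print(k,u[:2].round(1))
cv2.imwrite('pics/w1.png',cv2.resize(im,(784,588)))
E
```

```text
1.4 [ 495.61778633 -172.37729082  380.4612498 ] [-3.57293192e-01  3.08854033e-01  1.87049361e+00 -5.14967422e-04
  9.63051216e-01  8.25213685e-01]
DT [280.5 222.1]
grip [280.4 211.6]
DF [246.3 172.9]
hinge [442.7 160.9]
HL [-64.8 112.2]
HR [137.8 160. ]
FR [478.8 160.6]
```

View pics/w1.png

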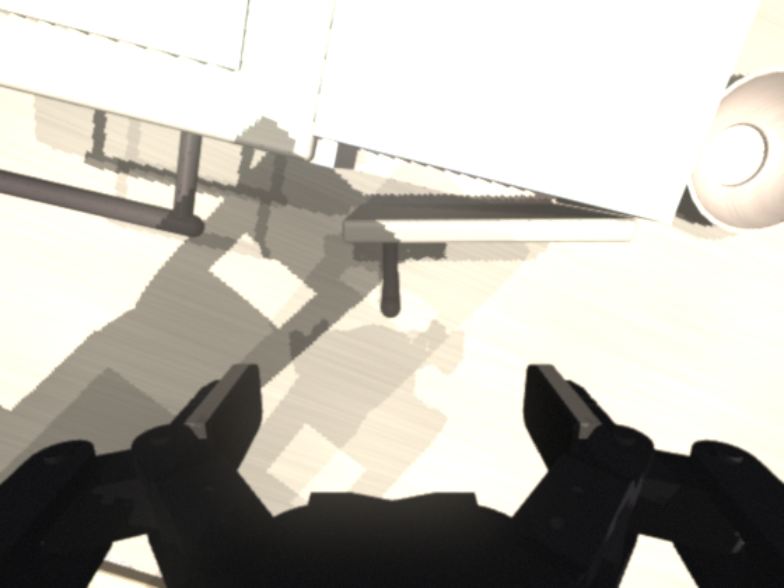

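The handle top is at (390,308) in the enlarged view, 2 px from the prediction and midway between the pads, and the door is aligned. I'll descend and grip.

Request:
carry_out --series '[[[0, 0, 0.06, 0, 0, 0, 1], [0, 0, 0.11, 0, 0, 0, 1], [0, 0, 0.15, 0, 0, 0, 1], [0, 0, 0.15, 0, 0, 0, -1], [0, 0, 0.15, 0, 0, 0, -1], [0, 0, 0.15, 0, 0, 0, -1], [0, 0, 0.15, 0, 0, 0, -1], [0, 0, 0.15, 0, 0, 0, -1], [0, 0, 0.15, 0, 0, 0, -1], [0, 0, 0.15, 0, 0, 0, -1]]]' --newtons 50

```text
clock: 2.65
eef_pos: [495.1, -171.4, 261.7]
orientation: [[0.926, 0.378, -0.002], [0.378, -0.926, 0.001], [-0.001, -0.002, -1.0]]
contact_force: [-6.4, 5.8, 10.7]
opening: 9.7
finger_force: 48.7
```

```bash
python3 - <<'E'
from fit import *; from plan import *
o=status.observe(); print(o['opening'],o['finger_force'],o['contact_force'],o['eef_pos'])
m=model(s.x); h=m['hinge']; a0=s.x[3]; th=s.x[2]
g0=np.array(o['eef_pos'])+[0,0,-155]; v=(g0-h)*[1,1,0]
print(np.linalg.norm(v),np.hypot(41,125))
# rotate around the hinge from the measured grasp
T=lambda a:(h*[1,1,0]+rz(a)@v+[0,0,g0[2]],rz(a)@o['orientation'])
rows([T(i*.0575) for i in range(1,11)])
E
```

```text
9.718611770540232 48.715766072273254 [-6.36034647  5.83467324 10.74607579] [ 495.10080406 -171.36635724  261.68336924]
132.55958486415946 131.55227098001768
[-0.0087, 0.0036, 0.0, -0.0001, -0.0001, -0.0549]
[-0.0174, 0.0073, 0.0, -0.0002, -0.0002, -0.1098]
[-0.0259, 0.0115, 0.0, -0.0002, -0.0003, -0.1647]
[-0.0342, 0.0162, 0.0, -0.0003, -0.0004, -0.2196]
[-0.0422, 0.0214, 0.0, -0.0004, -0.0006, -0.2745]
[-0.0498, 0.027, 0.0, -0.0005, -0.0007, -0.3294]
[-0.0572, 0.033, 0.0, -0.0005, -0.0008, -0.3844]
[-0.0642, 0.0394, 0.0, -0.0006, -0.0009, -0.4393]
[-0.0708, 0.0463, 0.0, -0.0007, -0.001, -0.4942]
[-0.0769, 0.0535, -0.0, -0.0008, -0.0011, -0.5491]
```

Request:
carry_out --series '[[[-0.0087, 0.0036, 0, 0, 0, -0.055, -1], [-0.0174, 0.0073, 0, 0, 0, -0.11, -1], [-0.026, 0.0115, 0, 0, 0, -0.165, -1], [-0.034, 0.016, 0, 0, 0, -0.22, -1], [-0.042, 0.0215, 0, 0, 0, -0.275, -1], [-0.05, 0.027, 0, 0, 0, -0.33, -1], [-0.057, 0.033, 0, 0, 0, -0.385, -1], [-0.064, 0.0395, 0, 0, 0, -0.44, -1], [-0.071, 0.0465, 0, 0, 0, -0.495, -1], [-0.077, 0.0535, 0, 0, 0, -0.55, -1]]]'

```text
clock: 3.9
eef_pos: [454.4, -234.9, 261.7]
orientation: [[0.569, 0.823, -0.001], [0.823, -0.569, 0.0], [-0.0, -0.001, -1.0]]
contact_force: [-3.9, 1.3, 7.5]
opening: 10.0
finger_force: 48.8
```

```bash
python3 - <<'E'
from fit import *; from plan import *
o=status.observe(); print(o['opening'],o['finger_force'],o['contact_force'],o['eef_pos'],o['joint_positions'])
m=model(s.x); h=m['hinge']
g0=np.array(o['eef_pos'])+[0,0,-155]; v=(g0-h)*[1,1,0]
print(np.linalg.norm(v), np.arctan2(v[1],v[0])-np.arctan2(125,-41)-s.x[2])
T=lambda a:(h*[1,1,0]+rz(a)@v+[0,0,g0[2]],rz(a)@o['orientation'])
rows([T(i*.06) for i in range(1,11)])
E
```

```text
9.950008997619829 48.75505864620209 [-3.93724102  1.32431313  7.51573974] [ 454.43940427 -234.90302995  261.71227783] [-5.00317027e-01  4.81469178e-01  1.96557373e+00 -1.81104050e-04
  6.95703276e-01  1.04576545e-01]
131.87435735394791 0.8111544774929289
[-0.0092, 0.0036, -0.0, -0.0, -0.0001, -0.0573]
[-0.0183, 0.0075, -0.0, -0.0, -0.0001, -0.1146]
[-0.0271, 0.0119, -0.0, -0.0, -0.0002, -0.1719]
[-0.0357, 0.0169, -0.0, -0.0001, -0.0003, -0.2292]
[-0.0439, 0.0223, -0.0, -0.0001, -0.0003, -0.2865]
[-0.0518, 0.0283, -0.0, -0.0001, -0.0004, -0.3438]
[-0.0593, 0.0347, -0.0, -0.0001, -0.0005, -0.4011]
[-0.0664, 0.0415, -0.0, -0.0001, -0.0005, -0.4584]
[-0.0731, 0.0488, -0.0, -0.0001, -0.0006, -0.5157]
[-0.0794, 0.0565, -0.0, -0.0001, -0.0007, -0.573]
```

Smooth; I'll continue to about 1.41 rad.

Request:
carry_out --series '[[[-0.0092, 0.0036, 0, 0, 0, -0.057, -1], [-0.0183, 0.0075, 0, 0, 0, -0.115, -1], [-0.027, 0.012, 0, 0, 0, -0.172, -1], [-0.0355, 0.017, 0, 0, 0, -0.23, -1], [-0.044, 0.0225, 0, 0, 0, -0.287, -1], [-0.052, 0.0285, 0, 0, 0, -0.344, -1], [-0.0595, 0.0345, 0, 0, 0, -0.4, -1], [-0.0665, 0.0415, 0, 0, 0, -0.458, -1], [-0.073, 0.049, 0, 0, 0, -0.515, -1], [-0.0795, 0.0565, 0, 0, 0, -0.573, -1]]]'

```text
clock: 5.15
eef_pos: [456.3, -313.3, 261.8]
orientation: [[0.005, 1.0, 0.001], [1.0, -0.005, -0.001], [-0.001, 0.001, -1.0]]
contact_force: [2.9, 1.9, 2.0]
opening: 9.6
finger_force: 48.7
```

Request:
carry_out --series '[[[0, 0, 0, 0, 0, 0, -1], [0, 0, 0, 0, 0, 0, 1], [0, 0, 0, 0, 0, 0, 1], [0, 0, 0, 0, 0, 0, 1], [0, 0, 0, 0, 0, 0, 1], [0, 0, -0.04, 0, 0, 0, 1], [0, 0, -0.08, 0, 0, 0, 1], [0, 0, -0.13, 0, 0, 0, 1], [0, 0, -0.18, 0, 0, 0, 1], [0, 0, -0.22, 0, 0, 0, 1]]]'

```text
clock: 6.4
eef_pos: [455.9, -313.1, 438.4]
orientation: [[0.007, 1.0, 0.001], [1.0, -0.007, -0.001], [-0.001, 0.001, -1.0]]
contact_force: [0.3, -0.1, -1.1]
opening: 85.2
finger_force: 0.0
```

```bash
python3 - <<'E'
from fit import *; from plan import *
from workcell import imaging
import cv2
o=status.observe(); print(o['clock'],o['contact_force'],o['eef_pos'],o['joint_positions'])
m=model(s.x); th=s.x[2]; ta=.5
# washer x along tool y: down yaw = th+pi/2
D=down(th+np.pi/2)
for t in(.5,-.5): print(t,down(th+np.pi/2,t)[:,2])
im=imaging.read_camera('top')['image'];cv2.imwrite('pics/t2.png',cv2.resize(cv2.convertScaleAbs(im[115:325,200:440],alpha=1.6),None,fx=2.5,fy=2.5,interpolation=cv2.INTER_CUBIC))
# over hatch bar, straight down, high
rows([(m['hatch']+[-5,0,110],D)])
E
```

```text
6.4 [ 0.34162128 -0.13772159 -1.08590068] [ 455.8900997  -313.06868957  438.41364779] [-6.23282869e-01  2.78615782e-01  1.75984262e+00  3.07253959e-05
  1.10200823e+00 -6.16078136e-01]
0.5 [-0.47375364 -0.07352782 -0.87758256]
-0.5 [ 0.47375364  0.07352782 -0.87758256]
[0.3905, 0.0327, 0.0505, 0.0052, 0.0044, -0.1539]
```

View pics/t2.png

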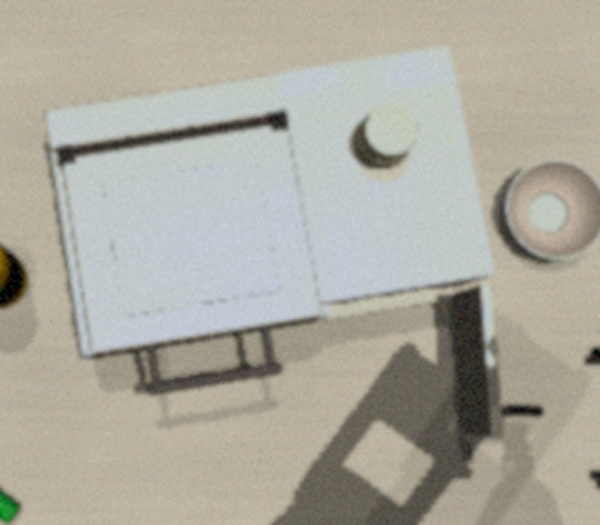

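The door is open to about a right angle (plate at (470,370), nothing else moved). Next I'll go above the hatch bar.

Request:
carry_out --series '[[[0.39, 0.033, 0.05, 0, 0, -0.154, 1], [0.39, 0.033, 0.05, 0, 0, -0.154, 1], [0.39, 0.033, 0.05, 0, 0, -0.154, 1], [0.39, 0.033, 0.05, 0, 0, -0.154, 1], [0.39, 0.033, 0.05, 0, 0, -0.154, 0.2], [0.39, 0.033, 0.05, 0, 0, -0.154, 0.2], [0.39, 0.033, 0.05, 0, 0, -0.154, 0.2], [0.39, 0.033, 0.05, 0, 0, -0.154, 0.2]]]'

```text
clock: 7.45
eef_pos: [484.6, -2.4, 396.8]
orientation: [[-0.152, 0.988, 0.0], [0.988, 0.152, -0.0], [-0.0, 0.0, -1.0]]
contact_force: [0.3, -0.9, 0.2]
opening: 51.3
finger_force: 0.0
```

```bash
python3 - <<'E'
from fit import *; from plan import *
from workcell import imaging
import cv2
r=imaging.read_camera('wrist'); o=status.observe(); print(o['clock'],o['eef_pos'],o['joint_positions'],o['opening'])
im=cv2.convertScaleAbs(r['image'],alpha=1.2); m=model(s.x)
np.savez('w2.npz',mtx=r['mtx'],view=r['view'])
for k in('HL','HR','hatch'):
    q=r['view'][:3]@np.r_[m[k],1]; u=(r['mtx']@q/q[2])[:2]*1.4; print(k,u.round(1)); cv2.circle(im,(int(u[0]/1.4),int(u[1]/1.4)),2,(0,0,255),-1)
cv2.imwrite('pics/w2.png',cv2.resize(im,(784,588)))
E
```

```text
7.5 [484.55313269  -2.55178322 396.85603521] [-2.97915588e-02  2.27164273e-01  1.94032313e+00 -1.62918456e-04
  9.73837743e-01 -1.81898861e-01] 51.371012097935726
HL [403.1 177.3]
HR [401.7 409.7]
hatch [402.4 302. ]
```

View pics/w2.png

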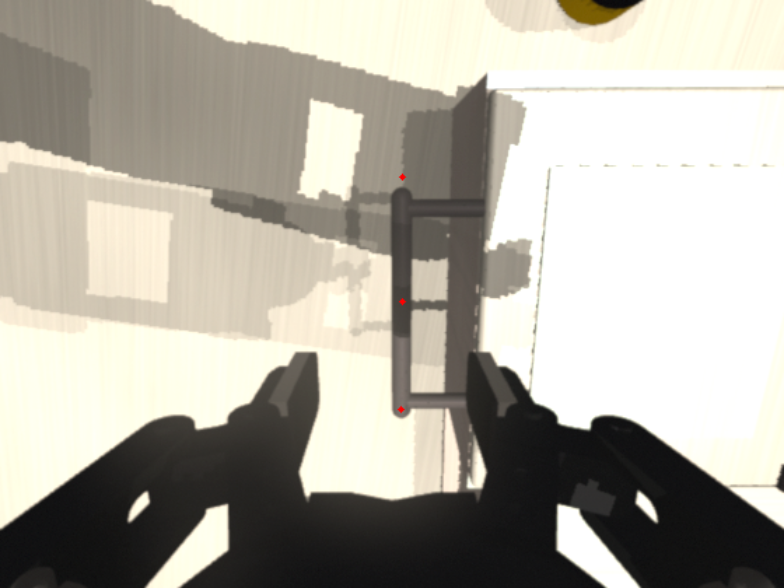

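The bar is within 1 px of the prediction across its axis and about 5 mm lower along it (centre at (401,301)). I'll approach with a forward tilt.

```bash
cat > hatch.py <<'E'
from fit import *; from plan import *
th=s.x[2]; B=np.array([490.7,-6.5,136.]); Hg=B+232*np.array([np.cos(th),np.sin(th),0])
ax=np.array([np.sin(th),-np.cos(th),0])*1.0  # -washer y; check sign: front lifts
def bar(a): return Hg+232*np.array([-np.cos(a)*np.cos(th),-np.cos(a)*np.sin(th),np.sin(a)])
def tool(a,t0=-.5): return bar(a),down(th+np.pi/2,t0+a)
E
python3 - <<'E'
from hatch import *
g,Rt=tool(0); rows([(g-70*Rt[:,2],Rt),(g-4*Rt[:,2],Rt)]); print(Rt[:,2])
rows([(g-4*Rt[:,2],Rt)],(g-70*Rt[:,2]-155*Rt[:,2],Rt))
E
```

```text
[-0.0063, -0.128, 0.0792, -0.4772, 0.0006, -0.0016]
[-0.0062, -0.0885, 0.1516, -0.4772, 0.0006, -0.0016]
[ 0.47375364  0.07352782 -0.87758256]
[-0.0, -0.0, 0.0825, 0.0, 0.0, 0.0]
```

Request:
carry_out --series '[[[-0.006, -0.128, 0.05, -0.16, 0, 0, -0.29], [-0.006, -0.128, 0.079, -0.32, 0, 0, -0.29], [-0.006, -0.128, 0.079, -0.477, 0, 0, -0.29], [-0.006, -0.128, 0.079, -0.477, 0, 0, -0.29], [-0.006, -0.128, 0.079, -0.477, 0, 0, -0.29], [-0.006, -0.128, 0.079, -0.477, 0, 0, -0.29]]]'

```text
clock: 8.25
eef_pos: [384.4, -22.3, 333.8]
orientation: [[-0.153, 0.868, 0.473], [0.988, 0.134, 0.073], [0.0, 0.479, -0.878]]
contact_force: [-0.1, 0.2, 0.6]
opening: 30.2
finger_force: 0.0
```

```bash
python3 - <<'E'
from hatch import *
from workcell import imaging
import cv2
o=status.observe(); print(o['opening'],o['contact_force'],o['joint_positions'])
g,Rt=tool(0); rows([(g-4*Rt[:,2],Rt)])
r=imaging.read_camera('wrist'); cv2.imwrite('pics/w3.png',cv2.convertScaleAbs(r['image'],alpha=1.2))
E
```

```text
30.212056794662953 [-0.14987314  0.23601305  0.56370193] [-0.13389029  0.13909385  2.31618945  0.59372228  0.24507369 -0.83343815]
[-0.0008, -0.0007, 0.0826, -0.0007, 0.0002, -0.0006]
```

View pics/w3.png

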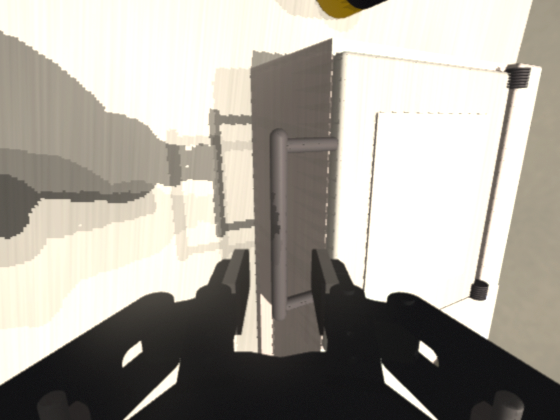

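The bar (column 280) is centred between the pads. I'll advance and grip.

Request:
carry_out --series '[[[0, -0.001, 0.03, 0, 0, 0, -0.29], [0, -0.001, 0.06, 0, 0, 0, -0.29], [0, -0.001, 0.0825, 0, 0, 0, -0.29], [0, -0.001, 0.0825, 0, 0, 0, -0.29], [0, -0.001, 0.0825, 0, 0, 0, -1], [0, -0.001, 0.0825, 0, 0, 0, -1], [0, -0.001, 0.0825, 0, 0, 0, -1], [0, -0.001, 0.0825, 0, 0, 0, -1], [0, -0.001, 0.0825, 0, 0, 0, -1]]]' --newtons 50

```text
clock: 9.43
eef_pos: [414.5, -17.0, 275.4]
orientation: [[-0.154, 0.867, 0.474], [0.988, 0.135, 0.074], [0.0, 0.479, -0.878]]
contact_force: [-2.0, 0.8, 3.0]
opening: 9.2
finger_force: 49.1
```

```bash
python3 - <<'E'
from hatch import *
o=status.observe(); print(o['opening'],o['finger_force'],o['contact_force'],o['joint_positions'],o['eef_pos'])
g,Rt=tool(0); R0=np.array(o['orientation']); p0=np.array(o['eef_pos']); print(p0+155*R0[:,2]-g)
rot=lambda a: R.from_rotvec(-a*np.array([-np.sin(th),np.cos(th),0])).as_matrix()
print(rot(.5)@(g-Hg)+Hg-bar(.5))
sgn=1 if np.allclose(rot(.5)@(g-Hg)+Hg,bar(.5)) else -1
np.savez('h0.npz',p0=p0,R0=R0,sgn=sgn)
def T(a):
    Q=rot(sgn*a); p=Hg+Q@(p0-Hg); return p+155*(Q@R0)[:,2],Q@R0
rows([T(.05*i) for i in range(1,11)])
E
```

```text
9.231113970530945 49.092530608177185 [-2.00426027  0.78725026  3.00729623] [-0.10792847  0.32457391  2.29351676  1.27502429  0.13036006 -1.50406038] [414.50738239 -16.98253385 275.40570177]
[-2.79073275  0.95093438  3.36732813]
[-1.13686838e-13  3.55271368e-15 -2.22453450e+02]
[-0.0, 0.0172, -0.0123, 0.0477, 0.0, 0.0]
[-0.0, 0.035, -0.0238, 0.0955, 0.0, 0.0]
[-0.0, 0.0534, -0.0344, 0.1432, 0.0, 0.0]
[-0.0, 0.0722, -0.044, 0.191, 0.0001, 0.0001]
[-0.0, 0.0916, -0.0527, 0.2387, 0.0001, 0.0001]
[-0.0, 0.1113, -0.0604, 0.2865, 0.0001, 0.0001]
[-0.0, 0.1314, -0.0671, 0.3342, 0.0001, 0.0001]
[-0.0, 0.1518, -0.0728, 0.382, 0.0001, 0.0001]
[-0.0, 0.1724, -0.0774, 0.4297, 0.0001, 0.0001]
[-0.0, 0.1933, -0.0811, 0.4775, 0.0002, 0.0001]
```

Request:
carry_out --series '[[[0, 0.0085, -0.006, 0.024, 0, 0, -1], [0, 0.017, -0.012, 0.048, 0, 0, -1], [0, 0.026, -0.018, 0.072, 0, 0, -1], [0, 0.035, -0.024, 0.0955, 0, 0, -1], [0, 0.053, -0.034, 0.143, 0, 0, -1], [0, 0.072, -0.044, 0.191, 0, 0, -1], [0, 0.0915, -0.0525, 0.239, 0, 0, -1], [0, 0.111, -0.0605, 0.2865, 0, 0, -1], [0, 0.1315, -0.067, 0.334, 0, 0, -1], [0, 0.152, -0.073, 0.382, 0, 0, -1]]]'

```text
clock: 10.68
eef_pos: [492.7, -4.8, 385.0]
orientation: [[-0.153, 0.983, 0.096], [0.988, 0.153, 0.015], [0.0, 0.098, -0.995]]
contact_force: [2.7, 3.2, -2.3]
opening: 9.3
finger_force: 49.6
```

```bash
cat >> hatch.py <<'E'
rot=lambda a: R.from_rotvec(-a*np.array([-np.sin(th),np.cos(th),0])).as_matrix()
d=np.load('h0.npz') 
def T(a):
    Q=rot(int(d['sgn'])*a); p=Hg+Q@(d['p0']-Hg); return p+155*(Q@d['R0'])[:,2],Q@d['R0']
def report():
    o=status.observe(); p=np.array(o['eef_pos'])+155*np.array(o['orientation'])[:,2]
    v=p-Hg; w=np.array([np.cos(th),np.sin(th),0])
    g0=d['p0']+155*d['R0'][:,2]-Hg
    an=lambda v: np.arctan2(v[2],-v@w)
    print('clock',o['clock'],'angle',an(v)-an(g0),'r',np.hypot(v[2],v@w),'F',o['contact_force'].round(1),'open',o['opening'],'q',o['joint_positions'].round(3))
E
python3 -c "
from hatch import *
report(); rows([T(a) for a in np.arange(.45,1.051,.06)])"
```

```text
clock 10.675 angle 0.4014036873524252 r 234.6505135473562 F [ 2.7  3.2 -2.3] open 9.310512033152271 q [-0.039  0.239  1.959  0.025  0.847 -0.208]
[-0.0001, 0.0166, -0.012, 0.0457, 0.0002, -0.0004]
[-0.0001, 0.038, -0.0257, 0.103, 0.0002, -0.0004]
[-0.0001, 0.0602, -0.0381, 0.1603, 0.0002, -0.0004]
[-0.0001, 0.0831, -0.0491, 0.2176, 0.0002, -0.0004]
[-0.0001, 0.1066, -0.0588, 0.2749, 0.0002, -0.0003]
[-0.0001, 0.1306, -0.067, 0.3322, 0.0002, -0.0003]
[-0.0001, 0.1551, -0.0737, 0.3895, 0.0003, -0.0003]
[-0.0001, 0.18, -0.079, 0.4468, 0.0003, -0.0003]
[-0.0001, 0.2051, -0.0828, 0.5041, 0.0003, -0.0003]
[-0.0001, 0.2304, -0.0851, 0.5614, 0.0003, -0.0003]
[-0.0001, 0.2558, -0.0858, 0.6187, 0.0003, -0.0003]
```

Request:
carry_out --series '[[[0, 0.0165, -0.012, 0.046, 0, 0, -1], [0, 0.038, -0.0255, 0.103, 0, 0, -1], [0, 0.06, -0.038, 0.16, 0, 0, -1], [0, 0.083, -0.049, 0.2175, 0, 0, -1], [0, 0.1065, -0.059, 0.275, 0, 0, -1], [0, 0.1305, -0.067, 0.332, 0, 0, -1], [0, 0.155, -0.0735, 0.3895, 0, 0, -1], [0, 0.18, -0.079, 0.447, 0, 0, -1], [0, 0.205, -0.083, 0.504, 0, 0, -1], [0, 0.2305, -0.085, 0.5615, 0, 0, -1]]]'

```text
clock: 11.92
eef_pos: [667.7, 22.6, 470.8]
orientation: [[-0.153, 0.872, -0.465], [0.988, 0.136, -0.072], [0.0, -0.471, -0.882]]
contact_force: [0.2, 0.6, -0.4]
opening: 8.9
finger_force: 49.9
```

```bash
python3 -c "
from hatch import *
report(); rows([T(a) for a in (1.02,1.05,1.07,1.07)]); print(); rows([T(a) for a in np.arange(1.04,.82,-.03)],(T(1.07)[0]-155*T(1.07)[1][:,2],T(1.07)[1]))"
```

```text
clock 11.925 angle 0.9913458283618918 r 234.50690480309225 F [ 0.2  0.6 -0.4] open 8.923816990661258 q [ 0.027  0.532  1.331 -0.06   1.765 -0.124]
[-0.0003, 0.0099, -0.0072, 0.0286, -0.0, -0.0001]
[-0.0003, 0.0204, -0.0144, 0.0572, -0.0, -0.0001]
[-0.0003, 0.0275, -0.0191, 0.0763, -0.0, -0.0001]
[-0.0003, 0.0275, -0.0191, 0.0763, -0.0, -0.0001]

[0.0, -0.01, 0.0078, -0.0286, -0.0, -0.0]
[0.0, -0.0198, 0.0159, -0.0573, -0.0, -0.0]
[0.0, -0.0293, 0.0243, -0.0859, -0.0, -0.0]
[0.0, -0.0386, 0.033, -0.1146, -0.0, -0.0]
[0.0, -0.0476, 0.042, -0.1432, -0.0, -0.0]
[0.0, -0.0564, 0.0512, -0.1719, -0.0001, -0.0]
[0.0, -0.0648, 0.0607, -0.2005, -0.0001, -0.0001]
[0.0, -0.073, 0.0704, -0.2292, -0.0001, -0.0001]
```

Request:
carry_out --series '[[[0, 0.01, -0.007, 0.0285, 0, 0, -1], [0, 0.0205, -0.0145, 0.057, 0, 0, -1], [0, 0.0275, -0.019, 0.0765, 0, 0, -1], [0, 0.0275, -0.019, 0.0765, 0, 0, -1], [0, 0.0275, -0.019, 0.0765, 0, 0, -1], [0, 0.0275, -0.019, 0.0765, 0, 0, -1]]]'

```text
clock: 12.68
eef_pos: [693.2, 26.5, 473.6]
orientation: [[-0.154, 0.833, -0.532], [0.988, 0.13, -0.082], [0.001, -0.538, -0.843]]
contact_force: [0.4, 4.3, -1.6]
opening: 9.2
finger_force: 50.0
```

Request:
carry_out --series '[[[0, -0.01, 0.008, -0.0285, 0, 0, -1], [0, -0.02, 0.016, -0.057, 0, 0, -1], [0, -0.0295, 0.0245, -0.086, 0, 0, -1], [0, -0.0385, 0.033, -0.1145, 0, 0, -1], [0, -0.0475, 0.042, -0.143, 0, 0, -1], [0, -0.0565, 0.051, -0.172, 0, 0, -1], [0, -0.065, 0.0605, -0.2, 0, 0, -1], [0, -0.073, 0.0705, -0.229, 0, 0, -1], [0, -0.073, 0.0705, -0.229, 0, 0, -1], [0, -0.073, 0.0705, -0.229, 0, 0, -1]]]'

```text
clock: 13.92
eef_pos: [614.7, 14.2, 457.6]
orientation: [[-0.153, 0.935, -0.319], [0.988, 0.145, -0.049], [0.0, -0.323, -0.947]]
contact_force: [0.3, 4.1, -1.3]
opening: 8.9
finger_force: 50.0
```

```bash
python3 - <<'E'
from hatch import *
report()
from workcell import imaging
import cv2
r=imaging.read_camera('scene'); im=r['image']
for a in(0.83,):
    u=proj('scene',bar(a)); print(u)
    for k in(-65.5,65.5):
        u=proj('scene',bar(a)+k*np.array([-np.sin(th),np.cos(th),0])); cv2.circle(im,(int(u[0]),int(u[1])),1,(0,0,255),-1)
cv2.imwrite('pics/s4.png',cv2.resize(cv2.convertScaleAbs(im[90:390,170:450],alpha=1.3),None,fx=2,fy=2,interpolation=cv2.INTER_CUBIC))
E
```

```text
clock 13.925 angle 0.8273171663561628 r 234.5756941231985 F [ 0.3  4.1 -1.3] open 8.864549659945352 q [ 0.013  0.423  1.517 -0.045  1.527 -0.132]
[256.26428932 157.88304147]
```

View pics/s4.png

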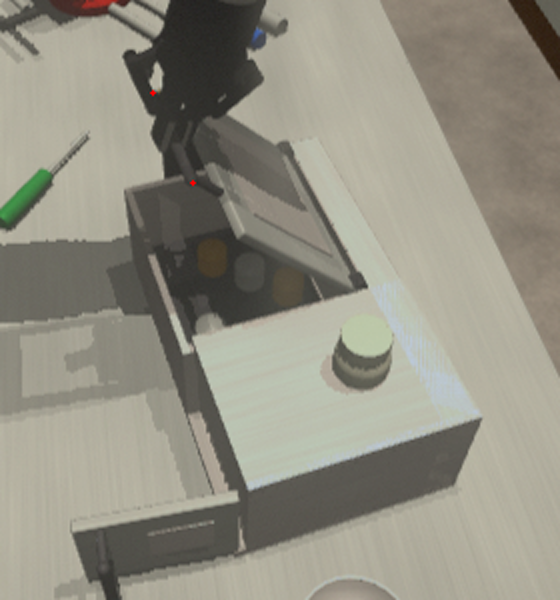

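The hatch is held open with its bar end at (193,183) on the 0.83 rad prediction. The door is wide open and the bystanders are untouched, so I'll hand in.

```bash
python3 -c "
from workcell import robot
print(robot.finish_job())"
```

```text
the job is handed in; nothing more can be done
None
```

The job is handed in, with no verdict returned: the service door stands open at about 1.4 rad, and the hatch was raised to about 1.07 rad, eased back down and is held at about 0.83 rad, just below its balance point.

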